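Bring the jar pump just past its stiff point and bolt it

ROBOT

A 6-joint arm with a two-finger parallel gripper is mounted at the origin on a cart in front of the work surface, level with it; the furniture and walls round the work are solid. World frame = base frame: x ahead of the robot, y to its left, z up, the work surface at z = 0. Lengths are in m, angles in rad, forces in N, time in s.
With the tool pointing down it reaches from about 0.325 to 0.775 m from the base axis. Payload 5.5 kg.
Tool frame: the origin (TCP) lies at the very end of the fingers, on their centre line; the grasp point (between the pads) lies 19 mm behind it; z points along the fingers, y is the line along which they close (so a half turn about z gives the same grasp; the last joint's range is limited). The gripper opens to 88 mm and grips with 3 to 60 N. Pads are 20 mm wide; open, the fingers measure 115 mm over their backs; the gripper's body (75 mm by 178 mm) begins 61 mm behind the grasp point.
Start: joints at [1.19, 0.091, 1.231, -0, 1.82, -0.057], TCP at [0.191, 0.569, 0.2] pointing down, gripper open.
Joint ranges: [-2.87, 2.87], [-0.86, 2.18], [0.17, 2.46], [-1.51, 4.65], [0.06, 2.69], [-2.65, 2.65]. Speed limits (rad/s): [2.57, 2.57, 3.01, 3.14, 3.14, 3.14].

INTERFACE

Orientations are given as a unit quaternion [w, x, y, z].
In Python, from plant import state, cams, arm gives the robot as it stands.
- The arm moves only by the tool apply_moves, never from a script. Its argument "moves" is a list of rows, each a list of 3 entries, a list of its own where there are three numbers: the turn, a rotation vector about the tool's x, y, z in units of 5 degrees (1.0 is 5 degrees), then the shift along the tool's x, y, z in units of 40 mm (1.0 is 40 mm), then the opening, from 0 (shut) to 1 (fully open). A call has 1 to 12 rows; each row is the pose to reach, as a shift and turn from the pose commanded when the call began, along the tool's axes at that moment; what a row does not reach only later rows make up. A row lasts 1/12 s, in which the tool goes at most 41.7 mm and 7.16 degrees, less where a joint would pass 70% of its speed; a pose out of reach is approached as far as the arm can. A call with a gripper value outside its range is refused whole. The fingers move at their own pace and stop on an object; the grip force is fixed at half the most. Time passes only in rows, so rows that repeat a pose let the fingers close. It gives the time, the measured TCP pose, the force, the opening and the grip force at its end, in the units of the state.
- state(): the state, without advancing time (a new reading comes with each control period).
- cams.get_image(name): name is "scene" or "top"; returns a dict with "frame" (384x512x3 uint8, red, green, blue), "vfov" (degrees; the focal length in pixels is half the picture's height over the tangent of half this angle, whatever the lens; pixels are square), "cx", "cy" (the principal point, pixels), "xyz" and "orientation" of the camera in the world. Camera axes: x right, y up, looking along -z (the intrinsics and any distortion apply to the point x, -y, -z); pixel columns grow to the right and rows downward; lengths in m; the calibration is good to about 2 mm. A picture is of the moment at which its call begins. There is no depth.
- arm.hand_in(): hands the job in; it is judged then, once.
Trained networks look in a picture, given as the dict that the camera call returned (one of the last four; its "shot" number tells which), for a name from the list of things; names that differ only in an ending like _2 or _b are one class to them, and where a whole thing is asked for, a point or a joint stands for the part that bears it (a point fixed in the world has none). Each returns a list of dicts, best first, with "confidence" (0 to 1); they miss things now and then, are a little off and sometimes report something else, mostly with a low value. They report only what shows in the picture. A call takes as long as a camera call.
- cams.search_frame(picture, query): "at" ([column, row] in pixels, amid what is visible of it).
- cams.cut_out(picture, query): "region" (384x512 bool, what is visible of it) and "at" ([column, row] in pixels, amid what is visible of it).
The state is a dict: "t": time; "qpos": joint angles; "qd": joint speeds; "joint_efforts": joint torques, N m; "eef_pos": TCP position; "tool_rot": TCP orientation; "contact_force": force on the tool from outside, world axes, zero at the start; "torque": the same for the moment, N m; "grip_width": finger opening in m; "gripper_force": force on a finger pad.
Only numpy, scipy, OpenCV 4.12 (cv2) and the standard library are available. Lean on these libraries where they do the work, as an engineer would, in place of code of your own. Each camera call takes 0.05 s, during which the arm holds its last target. There are 200 camera calls.

TASK

Finish the last stroke of the hand vacuum pump: turn its flywheel clockwise by the crank knob until you feel the resistance peak, and stop just past it, keeping the knob in hand so that the wheel does not run on and pop the vent stem out. Then push the locking bolt in front of the wheel fully home, without forcing it or spinning the wheel fast, and let go. Leave the other things on the worktop where they stand.

Things in the scene. Friction and masses are not known exactly. Their poses are not given: they have to be found in the camera images.
- pump: Hand vacuum pump fixed to the worktop: white round housing, 138 mm across, 53 mm high, on a steel base plate 12 mm high; flat steel flywheel on top, 180 mm across, 60 to 82 mm above the worktop. Origin on the wheel axis at the worktop. -x is its front (bolt side, within 0.35 rad of facing the robot), +y its left, z up. A jar with a rigid pipe (131 mm high) stands on its right rear, fixed.
- wheel_axis (a point): Point on the vertical axis of the flywheel, 84 mm above the worktop; axes as the pump's. Past the stiff point (see wheel) the stroke drives the wheel on by itself for about 13 degrees, with up to 10 N at the knob: let go there it runs on too far, so keep the knob in hand. After that only bearing friction is left and the wheel stays where it is let go.
- knob_mid (a point): Middle of the black, upright, freely spinning crank knob on the flywheel: 24 mm diameter, 43 mm tall (83 to 126 mm above the worktop), this point at 105 mm, 64 mm from the wheel axis. Pushing it round clockwise as seen from above turns the wheel.
- wheel (a joint): Flywheel angle, rad, grows clockwise from above; at 0 the knob is 150 degrees from the pump's +x towards +y. Starts at 0 to 0.4; stops at -0.05, 2.6. Friction: 2 N at the knob. Over the 30 degrees before the stiff point (anywhere from 1.0 to 1.75, hidden, new each time) resistance climbs to a peak of 10 to 18 N, then within 6 degrees falls to nil: that is the stiff point.
- bolt_post (a point): Top centre of the black upright post of the locking bolt, in front of the wheel: 18 mm diameter, its top 89 mm above the worktop, its foot at 34 mm; drawn out it stands 147 mm from the wheel axis, on the pump's -x side. The base plate below it is 12 mm high.
- bolt (a joint): Travel of the locking bolt, m: 0 drawn out (at the start), 0.022 fully home; slides level along the pump's +x, towards the wheel axis; needs 2 to 8 N and stays where left. It is stopped dead at about 0.006 unless the wheel's hidden notch stands before it: 19 degrees (21 mm of knob travel) past the stiff point, give or take 5; its round nose draws the wheel in.
- vent_cap (a point): Outer face of the small dark cap (16 mm across) of the vent stem on the right (-y) side of the housing, 30 mm above the worktop.
- vent (a joint): Travel of the vent stem, m: 0 in (closed), up to 0.008 out. From about 27 degrees past the stiff point the wheel pushes it out, and at 2 mm the vacuum is lost; it does not go back.
- mug: white mug, 84 mm wide and 89 mm high, bystander; origin under its centre
- spice_jar: spice jar with a screw cap, 45 mm across, 106 mm high, bystander; origin under its centre
- tin: low round tin, 86 mm across, 40 mm high, bystander; origin under its centre
- lemon: lemon, 72x57x58 mm, bystander; origin under its centre
- spoon: teaspoon, 130x27x11 mm, lying left of the pump's front, bystander; origin under its centre
- glass: drinking glass, 81 mm across, 91 mm high, bystander; origin under its centre

How it is judged:
On the way, in this order (a step that is already met when the one before it is completed fails the run):
1. the wheel has been turned on by the crank, the bolt still drawn out (value of joint wheel above 1 rad and value of joint bolt below 0.01 m), for 0.2 s.
2. the bolt is fully home in the notch (value of joint bolt above 0.019 m), for 0.2 s.
At the end, for the whole second after the job is handed in: The locking bolt is home (travel over 19 of 22 mm), which is possible only with the wheel just past its stiff point; the wheel is at rest past 1.0 rad and the vent stem is still in (under 2 mm) (value of joint bolt above 0.019 m and value of joint vent below 0.002 m and value of joint wheel above 1 rad and velocity of joint wheel between -0.05 and 0.05 rad/s); the robot touches nothing.
It fails at once if the vent stem was pushed out (2 mm): the wheel was turned or let run too far (value of joint vent above 0.002 m).
It fails at once if the wheel was spun faster than 3 rad/s (velocity of joint wheel above 3 rad/s or velocity of joint wheel below -3 rad/s).
It fails at once if the bolt was forced with more than 45 N (contact force between any of the arm, the fingers and bolt above 45 N).
It fails at once if a bystander was shifted by more than 30 mm (distance of any of mug, spice_jar, tin, glass, lemon, spoon from where it was at the start of the episode above 0.03 m).
It fails at once if a standing bystander was tipped (angle between any of mug, spice_jar, tin, glass's own z axis and vertical above 0.5 rad).
It also fails if it takes over 72 s, if anything falls off the work surface, if the arm or the gripper's body presses on something with over 40 N, if the wrist force passes 120 N, or if a joint passes its speed limit or range.

## Working session

There is one attempt and no reset: what is moved stays moved. The work goes in short steps, Python scripts to look and compute and a tool call to move; the robot and the scene stay as the last step left them, time stands still between calls to the robot, and variables do not carry over. Pictures are saved under pics/ and viewed, at most 10 in all, crops included, and the job is handed in when it is done.

Besides the shell and the picture viewer there is one more tool, called after ">>>" by a JSON object that holds its "op" and its "data". apply_moves: Moves the arm, as the interface text tells. Its arguments: {"type":"object","properties":{"moves":{"type":"array"}},"required":["moves"]}

```bash
mkdir -p pics
cat > h.py <<'E'
import numpy as np, cv2
from plant import state, cams, arm
from scipy.spatial.transform import Rotation as R
def K(p):
    f=p["frame"].shape[0]/2/np.tan(np.radians(p["vfov"])/2); return f
def rot(q): return R.from_quat([q[1],q[2],q[3],q[0]])
def onplane(p,uv,z):
    f=K(p); d=np.array([(uv[0]-p["cx"])/f,-(uv[1]-p["cy"])/f,-1.0])
    d=rot(p["orientation"]).apply(d); o=np.array(p["xyz"]); return o+d*(z-o[2])/d[2]
def proj(p,X):
    f=K(p); c=rot(p["orientation"]).inv().apply(np.array(X)-p["xyz"])
    return np.array([p["cx"]+f*c[0]/-c[2],p["cy"]-f*c[1]/-c[2]])
E
python3 - <<'E'
from h import *
for n in("top","scene"):
    p=cams.get_image(n); print(n,{k:v for k,v in p.items() if k!="frame"})
    cv2.imwrite(f"pics/{n}0.png",p["frame"][...,::-1])
    for q,z in(("wheel_axis",.082),("knob_mid",.126),("bolt_post",.089),("pump",0),("wheel",.082),("spoon",0.005),("vent_cap",.03),("mug",.04),("glass",.04),("spice_jar",.05),("tin",.02),("lemon",.03)):
        r=cams.search_frame(p,q)[:2]
        print(q,[(np.round(a["at"],1).tolist(),round(a["confidence"],2),np.round(onplane(p,a["at"],z),3).tolist()) for a in r])
print(state())
E
```

```text
top {'vfov': 48.042450486522476, 'cx': 255.64026664573547, 'cy': 196.62283021249456, 'xyz': array([ 0.30152746, -0.05930819,  1.33564018]), 'orientation': array([ 0.70675389,  0.06637444, -0.06545778, -0.7012907 ]), 'shot': 1}
wheel_axis [([231.7, 186.5], 0.81, [0.568, 0.015, 0.082])]
knob_mid [([208.5, 200.6], 0.38, [0.517, 0.078, 0.126])]
bolt_post [([229.1, 225.5], 0.57, [0.451, 0.02, 0.089]), ([180.8, 223.5], 0.46, [0.456, 0.16, 0.089])]
pump [([229.7, 187.7], 0.92, [0.582, 0.026, 0.0])]
wheel [([219.0, 186.3], 0.93, [0.569, 0.053, 0.082])]
spoon [([190.6, 249.6], 0.63, [0.386, 0.142, 0.005]), ([228.4, 225.9], 0.38, [0.46, 0.027, 0.005])]
vent_cap []
mug [([147.3, 184.3], 0.66, [0.582, 0.277, 0.04]), ([277.0, 224.9], 0.46, [0.46, -0.122, 0.04])]
glass [([307.2, 174.3], 0.61, [0.618, -0.215, 0.04])]
spice_jar [([280.5, 192.0], 0.75, [0.559, -0.132, 0.05])]
tin [([179.5, 225.3], 0.86, [0.459, 0.176, 0.02])]
lemon [([276.1, 223.8], 0.58, [0.464, -0.12, 0.03]), ([308.2, 176.2], 0.39, [0.614, -0.22, 0.03])]
scene {'vfov': 53.9608160084599, 'cx': 254.9633648073099, 'cy': 184.4415156600
[... 962 characters left out ...]
pos': array([ 1.19028719e+00,  9.10953465e-02,  1.23070452e+00, -3.76487036e-05,
        1.81975857e+00, -5.67225017e-02]), 'qd': array([-7.88663947e-04,  5.35832247e-04,  1.65497942e-05,  1.23969624e-04,
       -7.05401219e-04, -2.40238518e-03]), 'joint_efforts': array([-7.17322619e-04, -4.46189904e+01, -4.06505442e+01,  6.96832943e-02,
        1.94722175e-02,  1.74175921e-05]), 'eef_pos': array([0.19093243, 0.56883786, 0.19993145]), 'tool_rot': array([2.15202508e-05, 1.61191634e-01, 9.86923126e-01, 1.27451312e-05]), 'contact_force': array([0.21126637, 0.78018405, 0.16995149]), 'torque': array([-0.02322791, -0.02274567,  0.02025953]), 'gripper_force': 0.0, 'grip_width': 0.08786718679842802}
```

Run:
```python
import cv2
a=cv2.imread("pics/top0.png")[130:280,110:360]; cv2.imwrite("pics/top0c.png",cv2.resize(a,None,fx=3.2,fy=3.2,interpolation=2))
a=cv2.imread("pics/scene0.png")[100:290,110:360]; cv2.imwrite("pics/sc0c.png",cv2.resize(a,None,fx=3.1,fy=3.1,interpolation=2))
```

```text
(no output)
```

View pics/top0c.png

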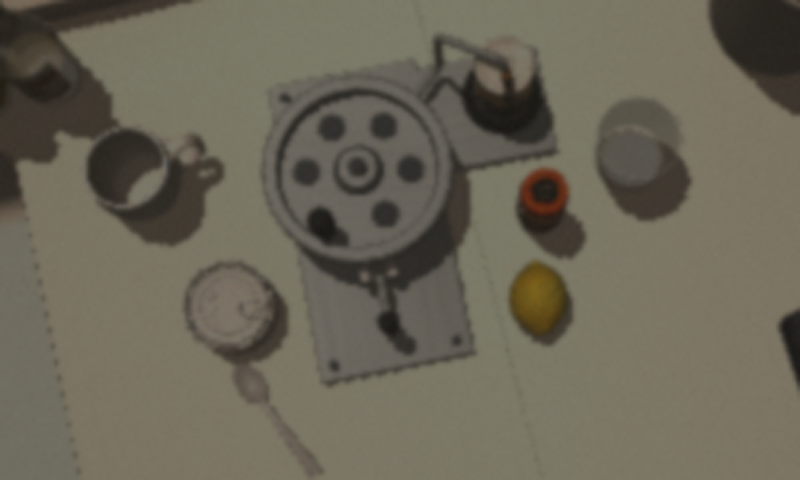

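View pics/sc0c.png

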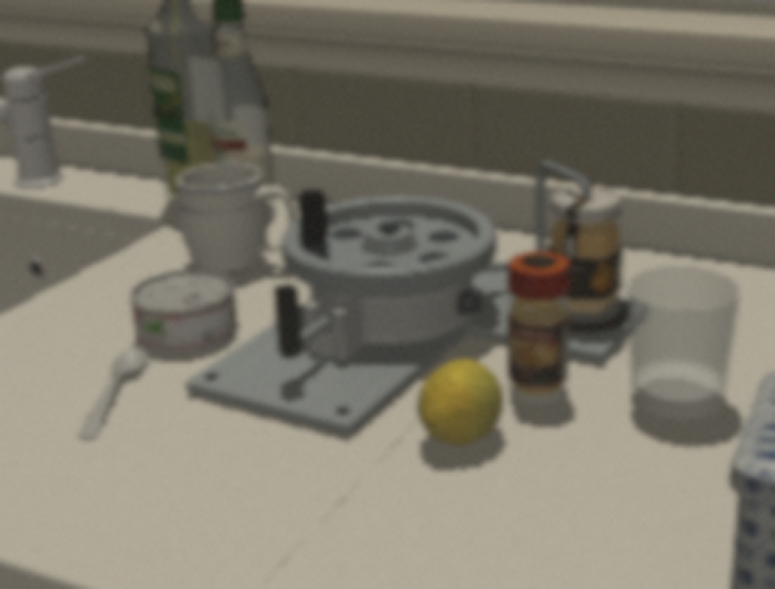

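```bash
cat > tri.py <<'E'
from h import *
from scipy.optimize import least_squares
T=cams.get_image("top");S=cams.get_image("scene")
ax=(221.9,182.5);kn=(210,198.3);po=(231.5,230.5)
for n,uv,z in(("ax",ax,.084),("knob",kn,.126),("post",po,.089)): print(n,onplane(T,uv,z).round(4))
obs=[(T,ax,0),(T,kn,1),(T,po,2),(S,(235.8,175.2),0),(S,(211,162.9),1),(S,(202.6,193.5),2)]
def pts(v):
    x,y,ps,w=v; c,s=np.cos(ps),np.sin(ps); M=np.array([[c,-s],[s,c]]); a=np.radians(150)-w
    return [np.r_[np.array([x,y])+M@l,z] for l,z in(([0,0],.084),(.064*np.array([np.cos(a),np.sin(a)]),.126),([-.147,0],.089))]
f=lambda v:np.concatenate([proj(p,pts(v)[i])-uv for p,uv,i in obs])
r=least_squares(f,[.57,.02,.1,.2]); print(r.x,r.fun.round(1)); print(np.round(pts(r.x),4))
E
python3 tri.py
```

```text
ax [0.58  0.044 0.084]
knob [0.5242 0.0735 0.126 ]
post [0.4364 0.0125 0.089 ]
[0.58009029 0.04187931 0.21057319 0.17635865] [ 0.7 -0.   0.5  0.2  0.5  0.  -0.2 -1.5 -0.5 -1.1 -0.3 -0.5]
[[0.5801 0.0419 0.084 ]
 [0.5236 0.072  0.126 ]
 [0.4363 0.0112 0.089 ]]
```

>>> {"op": "apply_moves", "data": {"moves": [[[0, 0, 1.18], [-0.79, -0.61, 0], 1], [[0, 0, 2.36], [-1.58, -1.22, 0], 1], [[0, 0, 3.54], [-2.37, -1.83, 0], 1], [[0, 0, 4.72], [-3.16, -2.44, 0], 1], [[0, 0, 5.9], [-3.95, -3.05, 0], 1], [[0, 0, 7.08], [-4.74, -3.66, 0], 1], [[0, 0, 8.26], [-5.53, -4.27, 0], 1], [[0, 0, 9.44], [-6.32, -4.88, 0], 1], [[0, 0, 10.62], [-7.11, -5.49, 0], 1], [[0, 0, 11.8], [-7.9, -6.1, 0], 1], [[0, 0, 12.98], [-8.69, -6.71, 0], 1], [[0, 0, 14.2], [-9.48, -7.32, 0], 1]]}}

```text
t: 2.4
eef_pos: [0.458, 0.1688, 0.2003]
tool_rot: [0.0, 0.706, 0.708, 0.0]
contact_force: [1.1, 0.9, 0.8]
grip_width: 0.0876
gripper_force: 0.0
```

>>> {"op": "apply_moves", "data": {"moves": [[[0, 0, 0], [-0.8, 0.55, 0.3], 1], [[0, 0, 0], [-1.6, 1.1, 0.6], 1], [[0, 0, 0], [-2.45, 1.67, 0.9], 1], [[0, 0, 0], [-2.45, 1.67, 1.25], 1], [[0, 0, 0], [-2.45, 1.67, 1.25], 1]]}}

```text
t: 2.82
eef_pos: [0.5241, 0.071, 0.1462]
tool_rot: [-0.002, 0.706, 0.708, -0.002]
contact_force: [-0.6, -0.1, -1.2]
grip_width: 0.0876
gripper_force: 0.0
```

Run:
```python
from h import *
print(state()["eef_pos"])
p=cams.get_image("scene"); a=p["frame"][100:240,150:340,::-1]
cv2.imwrite("pics/s1.png",cv2.resize(a,None,fx=4,fy=4,interpolation=2))
print(proj(p,state()["eef_pos"]))
```

```text
[0.52414657 0.07095654 0.14623695]
[209.88455932 153.25001718]
```

View pics/s1.png

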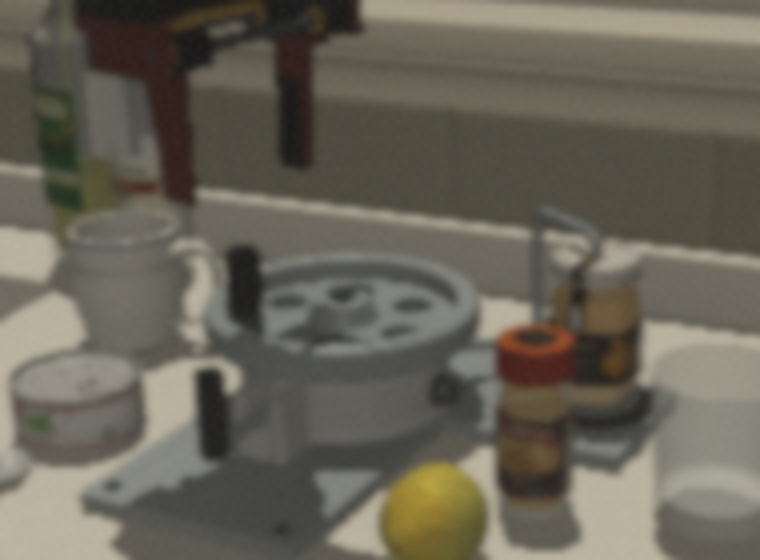

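Run:
```python
from h import *
e=state()["eef_pos"];print(e)
p=cams.get_image("scene");t=cams.get_image("top")
for dx in(-.057,-.044,.044,.057):
    q=proj(p,e+[dx,0,0]); print(dx,q,(q-[150,100])*4, proj(t,e+[dx,0,0]))
q=proj(p,[.5236,.072,.126]);print((q-[150,100])*4)
a=t["frame"][130:250,150:310,::-1]
cv2.imwrite("pics/t1.png",cv2.resize(a,None,fx=5,fy=5,interpolation=2))
```

```text
[0.52401404 0.07235241 0.1480552 ]
-0.057 [192.27354415 159.34635472] [169.09417659 237.38541887] [209.001351   217.06767264]
-0.044 [196.42848958 157.9080532 ] [185.71395833 231.6322128 ] [209.1315652  212.44201905]
0.044 [222.47310253 148.89228948] [289.89241012 195.56915794] [209.99943292 181.61238959]
0.057 [226.03859178 147.65803776] [304.1543671  190.63215102] [210.12566902 177.12805182]
[241.86753467 247.240367  ]
```

View pics/t1.png

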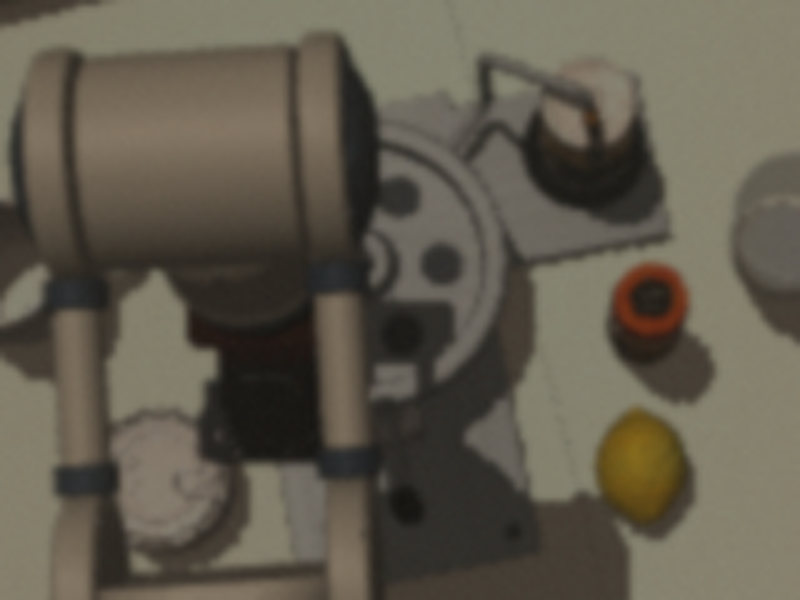

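>>> {"op": "apply_moves", "data": {"moves": [[[0, 0, 0], [0, 0, 0.5], 1], [[0, 0, 0], [0, 0, 0.9], 1], [[0, 0, 0], [0, 0, 1.2], 1], [[0, 0, 0], [0, 0, 1.3], 1], [[0, 0, 0], [0, 0, 1.3], 1]]}}

```text
t: 3.38
eef_pos: [0.5242, 0.0739, 0.0975]
tool_rot: [-0.0, 0.704, 0.71, -0.0]
contact_force: [-0.6, 0.0, -0.3]
grip_width: 0.0874
gripper_force: 0.0
```

Run:
```python
from h import *
e=state()["eef_pos"];print(e)
p=cams.get_image("scene")
for dx in(-.044,.044):print((proj(p,e+[dx,0,0])-[150,100])*4)
a=p["frame"][100:240,150:340,::-1]
cv2.imwrite("pics/s2.png",cv2.resize(a,None,fx=4,fy=4,interpolation=2))
```

```text
[0.52417755 0.07390629 0.09754381]
[190.99348167 310.02379489]
[292.64555969 269.77235018]
```

View pics/s2.png

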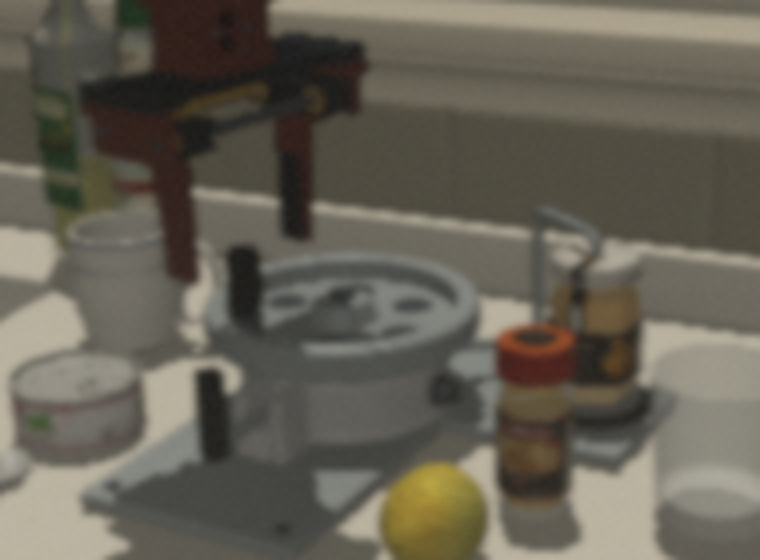

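>>> {"op": "apply_moves", "data": {"moves": [[[0, 0, 0], [-0.04, 0, 0.1], 1], [[0, 0, 0], [-0.04, 0, 0.2], 0.8], [[0, 0, 0], [-0.04, 0, 0.2], 0.6], [[0, 0, 0], [-0.04, 0, 0.2], 0.4], [[0, 0, 0], [-0.04, 0, 0.2], 0.3], [[0, 0, 0], [-0.04, 0, 0.2], 0.2], [[0, 0, 0], [-0.04, 0, 0.2], 0.2], [[0, 0, 0], [-0.04, 0, 0.2], 0.2]]}}

```text
t: 4.1
eef_pos: [0.5249, 0.0715, 0.0901]
tool_rot: [0.0, 0.704, 0.71, 0.0]
contact_force: [-0.2, -0.0, -0.4]
grip_width: 0.0447
gripper_force: 0.0
```

>>> {"op": "apply_moves", "data": {"moves": [[[0, 0, 0], [0, 0, 0], 0.1], [[0, 0, 0], [0, 0, 0], 0.1], [[0, 0, 0], [0, 0, 0], 0.1], [[0, 0, 0], [0, 0, 0], 0.1], [[0, 0, 0], [0, 0, 0], 0.1]]}}

```text
t: 4.52
eef_pos: [0.5257, 0.0712, 0.0901]
tool_rot: [0.001, 0.704, 0.71, 0.001]
contact_force: [5.5, -1.6, -2.1]
grip_width: 0.0227
gripper_force: 30.0
```

>>> {"op": "apply_moves", "data": {"moves": [[[0, 0, 0], [0.08, 0.05, 0], 0.1], [[0, 0, 0], [0.16, 0.1, 0], 0.1], [[0, 0, 0], [0.24, 0.16, 0], 0.1], [[0, 0, 0], [0.31, 0.22, 0], 0.1], [[0, 0, 0], [0.38, 0.285, 0], 0.1], [[0, 0, 0], [0.445, 0.355, 0], 0.1], [[0, 0, 0], [0.506, 0.428, 0], 0.1], [[0, 0, 0], [0.563, 0.507, 0], 0.1], [[0, 0, 0], [0.614, 0.587, 0], 0.1], [[0, 0, 0], [0.661, 0.67, 0], 0.1], [[0, 0, 0], [0.702, 0.756, 0], 0.1], [[0, 0, 0], [0.738, 0.843, 0], 0.1]]}}

```text
t: 5.52
eef_pos: [0.5547, 0.1006, 0.0899]
tool_rot: [-0.003, 0.704, 0.71, -0.004]
contact_force: [-14.4, -7.5, 9.1]
grip_width: 0.0225
gripper_force: 30.0
```

```bash
cat > w.py <<'E'
from h import *
s=state();e=s["eef_pos"]-[.580,.042,0]
th=np.degrees(np.arctan2(e[1],e[0]));print(s["t"],s["eef_pos"],"r",np.hypot(*e[:2]),"th",th,"wheel",np.radians(150+12.1-th))
t=np.array([np.sin(np.radians(th)),-np.cos(np.radians(th))]);F=s["contact_force"][:2];print("Ftan",F@t,"Frad",F@(e[:2]/np.hypot(*e[:2])),s["contact_force"],s["grip_width"],rot(s["tool_rot"]).as_matrix().round(3)[:,:2].tolist())
E
python3 w.py
```

```text
5.5167 [0.55468803 0.10056387 0.08991296] r 0.06379986890717966 th 113.37454908991005 wheel 0.8504195478999371
Ftan -16.197353791212073 Frad -1.1821598643645188 [-14.39904202  -7.51128223   9.06635486] 0.02254048649864125 [[-0.008, 1.0], [1.0, 0.008], [-0.002, -0.009]]
```

>>> {"op": "apply_moves", "data": {"moves": [[[0, 0, 0], [0.018, 0.053, 0], 0.1], [[0, 0, 0], [0.036, 0.106, 0], 0.1], [[0, 0, 0], [0.036, 0.106, 0], 0.1], [[0, 0, 0], [0.036, 0.106, 0], 0.1]]}}

```text
t: 5.85
eef_pos: [0.5598, 0.1028, 0.0899]
tool_rot: [-0.002, 0.704, 0.71, -0.003]
contact_force: [-9.6, -4.6, 6.2]
grip_width: 0.0223
gripper_force: 30.0
```

```bash
python3 w.py
```

```text
5.85 [0.55978452 0.10283606 0.08992479] r 0.0641068811030413 th 108.38135143124742 wheel 0.9375672872464719
Ftan -10.56954447281245 Frad -1.3383999343497233 [-9.60822128 -4.6031151   6.20913312] 0.022254888338901064 [[-0.008, 1.0], [1.0, 0.008], [-0.0, -0.007]]
```

>>> {"op": "apply_moves", "data": {"moves": [[[0, 0, 0], [0.014, 0.054, 0], 0.1], [[0, 0, 0], [0.028, 0.108, 0], 0.1], [[0, 0, 0], [0.028, 0.108, 0], 0.1], [[0, 0, 0], [0.028, 0.108, 0], 0.1]]}}

```text
t: 6.18
eef_pos: [0.563, 0.104, 0.0899]
tool_rot: [-0.003, 0.704, 0.71, -0.004]
contact_force: [-13.4, -5.3, 8.2]
grip_width: 0.0222
gripper_force: 30.0
```

```bash
python3 w.py
```

```text
6.1833 [0.56304767 0.10403475 0.08992715] r 0.06430933818817398 th 105.28413626767434 wheel 0.9916238894935169
Ftan -14.275963964139653 Frad -1.5746672364947536 [-13.35593772  -5.2822014    8.22699318] 0.022228865297148362 [[-0.008, 1.0], [1.0, 0.008], [-0.001, -0.009]]
```

>>> {"op": "apply_moves", "data": {"moves": [[[0, 0, 0], [0.011, 0.055, 0], 0.1], [[0, 0, 0], [0.021, 0.11, 0], 0.1], [[0, 0, 0], [0.021, 0.11, 0], 0.1], [[0, 0, 0], [0.021, 0.11, 0], 0.1]]}}

```text
t: 6.52
eef_pos: [0.5723, 0.1063, 0.0901]
tool_rot: [0.0, 0.704, 0.71, 0.002]
contact_force: [7.1, 2.0, -1.5]
grip_width: 0.0224
gripper_force: 30.0
```

```bash
python3 w.py
```

```text
6.5167 [0.57225908 0.10628091 0.09007078] r 0.06474532232282289 th 96.86668542994836 wheel 1.13853612123659
Ftan 7.327447287682512 Frad 1.1004213637710858 [ 7.14332179  1.9685946  -1.5187526 ] 0.0224424992447866 [[-0.009, 1.0], [1.0, 0.009], [0.002, 0.002]]
```

>>> {"op": "apply_moves", "data": {"moves": [[[0, 0, 0], [0.005, 0.04, 0], 0.1], [[0, 0, 0], [0.008, 0.08, 0], 0.1], [[0, 0, 0], [0.008, 0.08, 0], 0.1], [[0, 0, 0], [0.008, 0.08, 0], 0.1]]}}

```text
t: 6.85
eef_pos: [0.5746, 0.1065, 0.09]
tool_rot: [-0.001, 0.704, 0.71, 0.001]
contact_force: [2.2, 5.6, 0.4]
grip_width: 0.0223
gripper_force: 30.0
```

```bash
python3 w.py
```

```text
6.85 [0.57460201 0.10648997 0.09000411] r 0.06471548835644615 th 94.7846614306477 wheel 1.1748742951299267
Ftan 2.628837147866482 Frad 5.410563637050989 [2.16837534 5.61098316 0.41299095] 0.022329089648735135 [[-0.009, 1.0], [1.0, 0.009], [0.002, 0.0]]
```

>>> {"op": "apply_moves", "data": {"moves": [[[0, 0, 0], [0.01, 0.04, 0], 0.1], [[0, 0, 0], [0.015, 0.08, 0], 0.1], [[0, 0, 0], [0.015, 0.08, 0], 0.1], [[0, 0, 0], [0.015, 0.08, 0], 0.1]]}}

```text
t: 7.18
eef_pos: [0.5778, 0.1068, 0.09]
tool_rot: [-0.0, 0.704, 0.71, 0.001]
contact_force: [2.2, 5.6, 1.2]
grip_width: 0.0228
gripper_force: 30.0
```

```bash
python3 w.py
```

```text
7.1833 [0.57781299 0.10678883 0.09004301] r 0.06482573417294185 th 91.93334283111228 wheel 1.2246391927151734
Ftan 2.430248248741137 Frad 5.527260411584759 [2.24239278 5.60610282 1.23520855] 0.022772060275750097 [[-0.009, 1.0], [1.0, 0.009], [0.002, 0.0]]
```

>>> {"op": "apply_moves", "data": {"moves": [[[0, 0, 0], [0.005, 0.04, 0], 0.1], [[0, 0, 0], [0.005, 0.08, 0], 0.1], [[0, 0, 0], [0.005, 0.08, 0], 0.1], [[0, 0, 0], [0.005, 0.08, 0], 0.1]]}}

```text
t: 7.52
eef_pos: [0.5809, 0.107, 0.0901]
tool_rot: [-0.001, 0.704, 0.71, 0.001]
contact_force: [0.9, 5.8, 1.6]
grip_width: 0.0227
gripper_force: 30.0
```

```bash
python3 w.py
```

```text
7.5167 [0.58090167 0.10698848 0.09005177] r 0.06499473133245444 th 89.20511240081481 wheel 1.272255796476966
Ftan 0.7842461844000432 Frad 5.797646551990183 [0.86460124 5.7862088  1.61390128] 0.022670446466882595 [[-0.009, 1.0], [1.0, 0.009], [0.002, 0.0]]
```

>>> {"op": "apply_moves", "data": {"moves": [[[0, 0, 0], [0, 0.04, 0], 0.1], [[0, 0, 0], [0, 0.08, 0], 0.1], [[0, 0, 0], [0, 0.08, 0], 0.1], [[0, 0, 0], [0, 0.08, 0], 0.1]]}}

```text
t: 7.85
eef_pos: [0.5837, 0.107, 0.09]
tool_rot: [-0.001, 0.704, 0.71, 0.0]
contact_force: [-1.3, 5.2, 3.5]
grip_width: 0.0223
gripper_force: 30.0
```

```bash
python3 w.py
```

```text
7.85 [0.58369148 0.1070258  0.09003041] r 0.06513050196409638 th 86.75083985964501 wheel 1.3150909330616671
Ftan -1.6354741774140058 Frad 5.159428687325622 [-1.34041827  5.24383057  3.47843201] 0.02232688101651509 [[-0.009, 1.0], [1.0, 0.009], [0.002, -0.001]]
```

>>> {"op": "apply_moves", "data": {"moves": [[[0, 0, 0], [-0.004, 0.04, 0], 0.1], [[0, 0, 0], [-0.008, 0.08, 0], 0.1], [[0, 0, 0], [-0.012, 0.12, 0], 0.1], [[0, 0, 0], [-0.012, 0.12, 0], 0.1], [[0, 0, 0], [-0.012, 0.12, 0], 0.1]]}}

```text
t: 8.27
eef_pos: [0.5886, 0.1068, 0.0901]
tool_rot: [-0.001, 0.704, 0.71, 0.001]
contact_force: [0.5, 7.0, 2.0]
grip_width: 0.022
gripper_force: 30.0
```

```bash
python3 w.py
```

```text
8.2667 [0.58862981 0.10680405 0.09005144] r 0.06537613587611578 th 82.41467647048233 wheel 1.390771261106992
Ftan -0.4486611546348248 Frad 6.957829585805062 [0.47371569 6.95616869 1.96981017] 0.021961585305855156 [[-0.009, 1.0], [1.0, 0.009], [0.002, -0.0]]
```

>>> {"op": "apply_moves", "data": {"moves": [[[0, 0, 0], [0, 0, 0], 0.3], [[0, 0, 0], [0, 0, 0], 0.4], [[0, 0, 0], [0, 0, 0], 0.5], [[0, 0, 0], [0, 0, 0], 0.5], [[0, 0, 0], [0, 0, -0.1], 0.5], [[0, 0, 0], [0, 0, -0.5], 0.5], [[0, 0, 0], [0, 0, -1.1], 0.5], [[0, 0, 0], [0, 0, -1.8], 0.3], [[0, 0, 0], [0, 0, -1.8], 0.1], [[0, 0, 0], [0, 0, -1.8], 0]]}}

```text
t: 9.1
eef_pos: [0.59, 0.1055, 0.1645]
tool_rot: [0.002, 0.704, 0.71, 0.002]
contact_force: [-0.3, -0.1, -1.0]
grip_width: 0.0274
gripper_force: 0.0
```

```bash
python3 w.py
```

```text
9.1 [0.5899603  0.10550248 0.16452241] r 0.06427886705344693 th 81.08584089605708 wheel 1.4139638170983428
Ftan -0.25446742918716675 Frad -0.15294050597560976 [-0.27509269 -0.11166235 -1.00919973] 0.027358622717935092 [[-0.008, 1.0], [1.0, 0.008], [0.0, 0.005]]
```

>>> {"op": "apply_moves", "data": {"moves": [[[0, 0, -0.3], [-0.4, -0.7, 0], 0], [[0, 0, -0.7], [-0.8, -1.5, 0], 0], [[0, 0, -1.1], [-1.25, -2.3, 0], 0], [[0, 0, -1.5], [-1.7, -3.1, 0], 0], [[0, 0, -1.9], [-2.1, -3.9, 0], 0], [[0, 0, -2.3], [-2.5, -4.7, 0], 0], [[0, 0, -2.3], [-2.5, -4.7, 0], 0], [[0, 0, -2.3], [-2.5, -4.7, 0.5], 0], [[0, 0, -2.3], [-2.5, -4.7, 0.5], 0]]}}

```text
t: 9.85
eef_pos: [0.4, 0.0039, 0.1381]
tool_rot: [-0.002, 0.63, 0.776, -0.001]
contact_force: [0.2, -0.4, -1.0]
grip_width: 0.0004
gripper_force: 0.0
```

Run:
```python
from h import *
s=state();e=s["eef_pos"];print(e,s["grip_width"],rot(s["tool_rot"]).as_matrix().round(3)[:,:2].tolist())
p=cams.get_image("scene")
print((proj(p,e)-[130,90])*3.6)
a=p["frame"][90:250,130:350,::-1]
cv2.imwrite("pics/s3.png",cv2.resize(a,None,fx=3.6,fy=3.6,interpolation=2))
```

```text
[0.40000285 0.00393226 0.13814781] 0.0003945739765772502 [[-0.206, 0.979], [0.979, 0.206], [0.001, -0.004]]
[216.75211396 317.7224592 ]
```

View pics/s3.png

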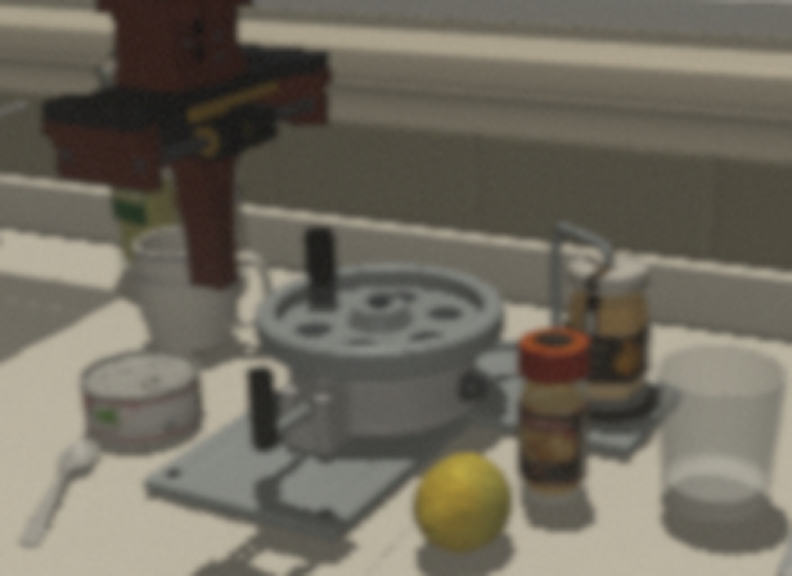

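>>> {"op": "apply_moves", "data": {"moves": [[[0, 0, 0], [0, 0, 0.6], 0], [[0, 0, 0], [0, 0, 1.2], 0], [[0, 0, 0], [0, 0, 1.8], 0], [[0, 0, 0], [0, 0, 2.2], 0], [[0, 0, 0], [0, 0, 2.35], 0], [[0, 0, 0], [0, 0.1, 2.35], 0], [[0, 0, 0], [0, 0.2, 2.35], 0], [[0, 0, 0], [0, 0.2, 2.35], 0]]}}

```text
t: 10.57
eef_pos: [0.411, 0.0059, 0.0495]
tool_rot: [0.001, 0.63, 0.777, 0.001]
contact_force: [1.3, -0.3, 0.3]
grip_width: 0.0003
gripper_force: 0.0
```

Advance along tool y in small steps, reading force.

>>> {"op": "apply_moves", "data": {"moves": [[[0, 0, 0], [0, 0.05, 0], 0], [[0, 0, 0], [0, 0.1, 0], 0], [[0, 0, 0], [0, 0.15, 0], 0], [[0, 0, 0], [0, 0.15, 0], 0]]}}

```text
t: 10.9
eef_pos: [0.4159, 0.0071, 0.0484]
tool_rot: [0.0, 0.63, 0.777, 0.0]
contact_force: [-0.5, 0.1, -0.9]
grip_width: 0.0008
gripper_force: 0.0
```

>>> {"op": "apply_moves", "data": {"moves": [[[0, 0, 0], [0, 0.05, 0], 0], [[0, 0, 0], [0, 0.1, 0], 0], [[0, 0, 0], [0, 0.1, 0], 0]]}}

```text
t: 11.15
eef_pos: [0.4195, 0.0079, 0.0479]
tool_rot: [0.0, 0.63, 0.777, 0.0]
contact_force: [-0.4, 0.3, -0.2]
grip_width: 0.0007
gripper_force: 0.0
```

>>> {"op": "apply_moves", "data": {"moves": [[[0, 0, 0], [0, 0.05, 0], 0], [[0, 0, 0], [0, 0.1, 0], 0], [[0, 0, 0], [0, 0.1, 0], 0]]}}

```text
t: 11.4
eef_pos: [0.4233, 0.0087, 0.0479]
tool_rot: [-0.0, 0.63, 0.777, -0.0]
contact_force: [0.3, 0.2, 1.0]
grip_width: 0.0005
gripper_force: 0.0
```

>>> {"op": "apply_moves", "data": {"moves": [[[0, 0, 0], [0, 0.05, 0], 0], [[0, 0, 0], [0, 0.1, 0], 0], [[0, 0, 0], [0, 0.1, 0], 0]]}}

```text
t: 11.65
eef_pos: [0.4272, 0.0095, 0.0479]
tool_rot: [-0.0, 0.63, 0.777, -0.0]
contact_force: [-1.1, -0.2, -0.3]
grip_width: 0.0006
gripper_force: 0.2
```

Run:
```python
from h import *
s=state();e=s["eef_pos"];print(e,s["contact_force"])
p=cams.get_image("scene")
print((proj(p,e)-[160,110])*7,(proj(p,[.436,.011,.089])-[160,110])*7)
a=p["frame"][110:195,160:270,::-1]
cv2.imwrite("pics/s4.png",cv2.resize(a,None,fx=7,fy=7,interpolation=2))
```

```text
[0.42723234 0.00953533 0.04787683] [-1.1233455  -0.24702176 -0.32300446]
[288.26410783 706.39150465] [295.55678695 581.19735412]
```

View pics/s4.png

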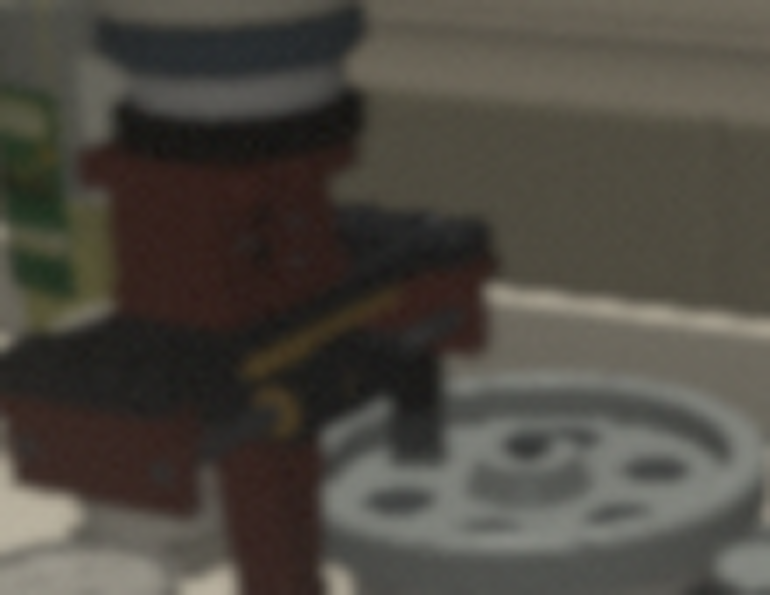

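>>> {"op": "apply_moves", "data": {"moves": [[[0, 0, 0], [0, 0.05, 0], 0], [[0, 0, 0], [0, 0.1, 0], 0], [[0, 0, 0], [0, 0.1, 0], 0]]}}

```text
t: 11.95
eef_pos: [0.4312, 0.0104, 0.0479]
tool_rot: [-0.0, 0.63, 0.777, 0.0]
contact_force: [-0.1, -0.7, 0.1]
grip_width: 0.0003
gripper_force: 0.2
```

Run:
```python
from h import *
s=state();e=s["eef_pos"];print(e,s["contact_force"])
p=cams.get_image("scene")
print((proj(p,e)-[160,160])*7,(proj(p,[.436,.011,.089])-[160,160])*7)
a=p["frame"][160:245,160:270,::-1]
cv2.imwrite("pics/s5.png",cv2.resize(a,None,fx=7,fy=7,interpolation=2))
```

```text
[0.4312124  0.01038232 0.04786932] [-0.07328865 -0.68472468  0.09589286]
[295.54085359 351.33237818] [295.55678695 231.19735412]
```

View pics/s5.png

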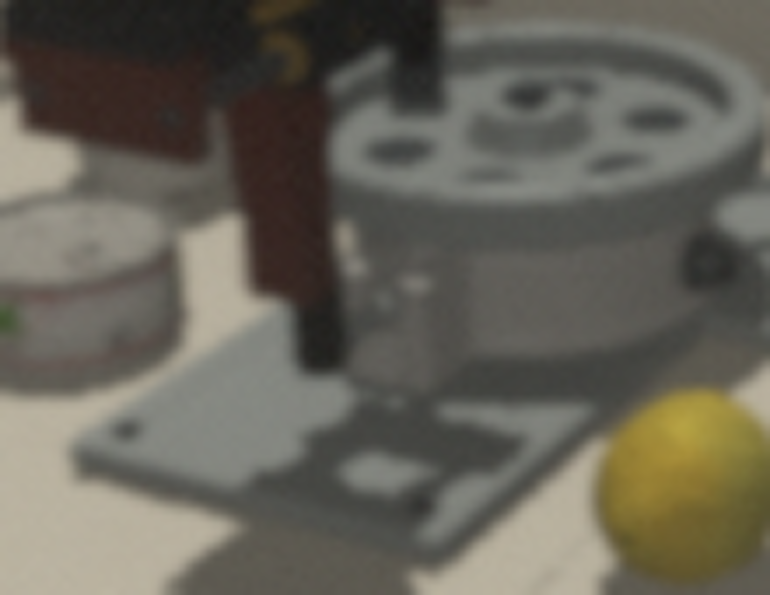

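>>> {"op": "apply_moves", "data": {"moves": [[[0, 0, 0], [0, 0.04, 0], 0], [[0, 0, 0], [0, 0.08, 0], 0], [[0, 0, 0], [0, 0.12, 0], 0]]}}

```text
t: 12.25
eef_pos: [0.4357, 0.0113, 0.0479]
tool_rot: [-0.0, 0.63, 0.777, -0.0]
contact_force: [-1.4, -0.0, 0.3]
grip_width: 0.0004
gripper_force: 0.8
```

Run:
```python
from h import *
s=state();print(s["t"],s["eef_pos"],s["contact_force"],s["torque"])
```

```text
12.25 [0.4357103  0.01134052 0.04788902] [-1.44644047 -0.04495056  0.25761781] [-0.14866926  0.3745956  -0.01012316]
```

>>> {"op": "apply_moves", "data": {"moves": [[[0, 0, 0], [0, 0.04, 0], 0], [[0, 0, 0], [0, 0.08, 0], 0], [[0, 0, 0], [0, 0.12, 0], 0]]}}

```text
t: 12.5
eef_pos: [0.4405, 0.0123, 0.0479]
tool_rot: [-0.0, 0.63, 0.777, -0.0]
contact_force: [-1.2, -0.1, 0.8]
grip_width: 0.0004
gripper_force: 0.8
```

Run:
```python
from h import *
s=state();print(s["t"],s["eef_pos"],s["contact_force"],s["torque"])
p=cams.get_image("scene")
a=p["frame"][160:245,160:270,::-1]
cv2.imwrite("pics/s6.png",cv2.resize(a,None,fx=7,fy=7,interpolation=2))
for d in(0,.006,.012,.022):
  v=np.array([.436+d*.978,.011+d*.208,0]);print(d,(proj(p,v+[0,0,.034])-160)*7,(proj(p,v+[0,0,.089])-160)*7)
```

```text
12.5 [0.44048255 0.01234806 0.04786714] [-1.21849803 -0.1237629   0.75916586] [-0.10212925  0.32631502 -0.00710118]
0 [308.17953239 383.24414039] [295.55678695 231.19735412]
0.006 [318.62583452 375.72583123] [306.33458823 224.35619908]
0.012 [328.95692028 368.29044446] [316.99057768 217.59236349]
0.022 [345.92449021 356.078713  ] [334.4854237  206.48759817]
```

View pics/s6.png

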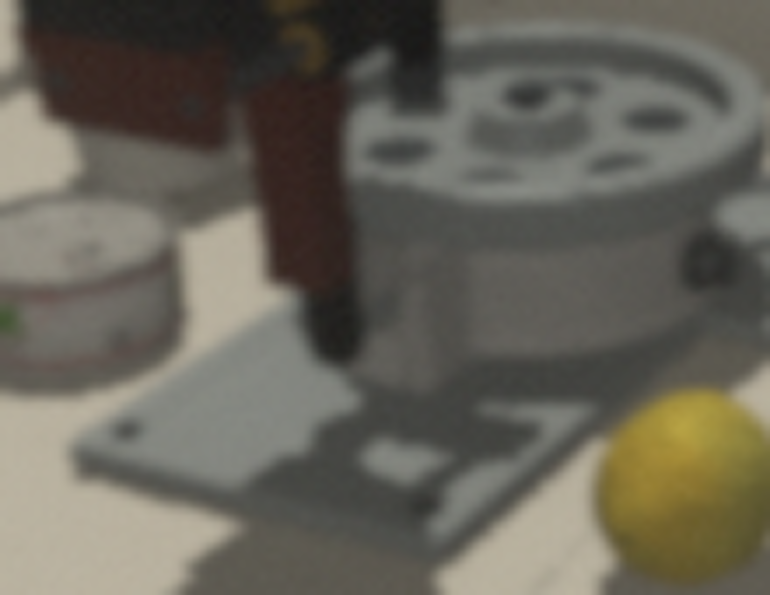

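>>> {"op": "apply_moves", "data": {"moves": [[[0, 0, 0], [0, 0.03, 0], 0], [[0, 0, 0], [0, 0.06, 0], 0], [[0, 0, 0], [0, 0.1, 0], 0]]}}

```text
t: 12.8
eef_pos: [0.4443, 0.0131, 0.0479]
tool_rot: [-0.0, 0.63, 0.777, -0.0]
contact_force: [-3.4, -1.6, 1.3]
grip_width: 0.0007
gripper_force: 2.6
```

>>> {"op": "apply_moves", "data": {"moves": [[[0, 0, 0], [0, 0.025, 0], 0], [[0, 0, 0], [0, 0.05, 0], 0]]}}

```text
t: 12.97
eef_pos: [0.4443, 0.0132, 0.0478]
tool_rot: [-0.002, 0.63, 0.777, -0.002]
contact_force: [-13.8, -3.1, 5.9]
grip_width: 0.0005
gripper_force: 7.0
```

>>> {"op": "apply_moves", "data": {"moves": [[[0, 0, 0], [0, 0.025, 0], 0], [[0, 0, 0], [0, 0.025, 0], 0]]}}

```text
t: 13.13
eef_pos: [0.4442, 0.0131, 0.0478]
tool_rot: [-0.003, 0.63, 0.777, -0.003]
contact_force: [-14.9, -3.6, 7.8]
grip_width: 0.0005
gripper_force: 7.7
```

Firm stop. Back off and lift, then check.

>>> {"op": "apply_moves", "data": {"moves": [[[0, 0, 0], [0, -0.15, 0], 0], [[0, 0, 0], [0, -0.5, 0], 0], [[0, 0, 0], [0, -0.8, 0], 0], [[0, 0, 0], [0, -0.8, -0.6], 0], [[0, 0, 0], [0, -0.8, -1.4], 0], [[0, 0, 0], [0, -0.8, -2.3], 0], [[0, 0, 0], [0, -0.8, -3.2], 0], [[0, 0, 0], [0, -0.8, -3.6], 0], [[0, 0, 0], [0, -0.8, -3.6], 0]]}}

```text
t: 13.88
eef_pos: [0.4181, 0.0071, 0.1973]
tool_rot: [0.004, 0.63, 0.777, 0.003]
contact_force: [-0.4, 0.0, 0.8]
grip_width: 0.0005
gripper_force: 0.0
```

Run:
```python
from h import *
p=cams.get_image("scene")
a=p["frame"][145:245,160:270,::-1]
cv2.imwrite("pics/s7.png",cv2.resize(a,None,fx=6,fy=6,interpolation=2))
for d in(0,.006,.012,.017,.022):
  v=np.array([.436+d*.978,.011+d*.208,0]);print(d,(proj(p,v+[0,0,.034])-[160,145])*6,(proj(p,v+[0,0,.089])-[160,145])*6)
```

```text
0 [264.15388491 418.49497748] [253.33438881 288.16916068]
0.006 [273.10785816 412.05071249] [262.5725042 282.3053135]
0.012 [281.96307453 405.67752383] [271.70620944 276.50774014]
0.017 [289.26815555 400.41998323] [279.23914377 271.72624804]
0.022 [296.5067059  395.21032543] [286.70179174 266.98936986]
```

View pics/s7.png

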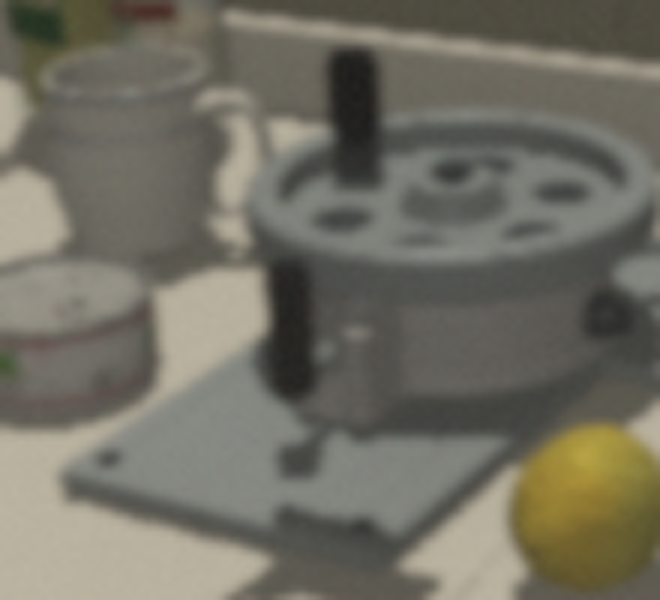

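The picture shows the post top at (289,265) and its foot at (294,394). That matches a bolt travel of about 22 mm, so the bolt is home. The vent cap sits in its place at (607,313).

```bash
python3 -c "
from plant import arm
print(arm.hand_in())"
```

```text
the job is handed in; nothing more can be done
None
```

The job is handed in: the flywheel was turned about 19 degrees past its stiff point, the locking bolt was pushed home (about 22 mm in the last picture, under 20 N), and the arm was lifted clear; the judge's verdict was not shown.

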